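# Fit the spacer that keeps a vise from racking

### The job

A bridge blank is nipped in one end of the bench vise, so the front chop toes in at the other. Find by feel the thinnest of the three spacers that slides down into the empty end with a definite drag rather than loosely, seat it there until its cleats rest on the chops and let go; hang the other two in the rack. Feel your way, do not force a spacer that is too thick or lean hard on the vise, and leave the tools and box around alone.

Things in the scene. Friction and masses are not known exactly. Their poses are not given: they have to be found in the camera images.
- vise: maple bench vise fixed on the bench, chops 260 mm long (y), 100 high; origin on the bench under the middle of the rear chop's inner face, x points from the gap into the rear chop. On the -x side the front chop, then screw and wooden handle to x = -150 mm. A dark bridge blank, 20 mm proud, is nipped between the chops near +y; the -y end is empty, the front chop toed in 1 mm there
- vise_mouth (a point): the spacer's place, at the rear chop's inner face plane and top (100 mm above the bench), 30 mm from the empty end; axes as the vise. The gap runs from here to -x; width unknown, 6 to 11.2 mm, free to 50 mm down. Inner top edges chamfered, 4 mm wide, 8 deep. A spacer hangs by its cleats on the chop tops, leaf thickness along x, its centre point then 1.5 mm above this one
- front_chop (a point): point on the outer top edge of the hand-planed front chop (roughly 40 mm thick), level with the spacer's place. The chop can swing a little about the blank and is sprung closed: here it starts to give at about 4 N, then 1 mm per 2 N. A spacer thinner than the gap slides freely (under 1 N); a nipped one drags by 3 to 12 N, and a little more while its nose enters
- rack: wooden rack 54 x 200 x 62 mm high, fixed on the bench; origin under its middle. Three slots in a row along its y at -65, 0 and 65 mm, each 18 (x) by 47 (y) and 52 deep: any spacer hangs in any slot by its cleats, thickness along the rack's x, its centre point 63.5 mm above the bench
- spacer_8_mid (a point): upright hardwood leaf 8 mm thick (x), 40 wide (y), 93 tall; point at its centre. A dark 10 mm cleat crosses each face, underside 1.5 mm below this point (28 mm over both). Plain grip tab above, 8.5 to 46.5 mm over this point. Below the cleats it reaches down 45 mm, the last 14 mm tapered by 2 mm a face. About 30 g
- spacer_10_mid (a point): upright hardwood leaf 10 mm thick (x), 40 wide (y), 93 tall; point at its centre. A dark 10 mm cleat crosses each face, underside 1.5 mm below this point (30 mm over both). Plain grip tab above, 8.5 to 46.5 mm over this point. Below the cleats it reaches down 45 mm, the last 14 mm tapered by 2 mm a face. About 36 g
- spacer_12_mid (a point): upright hardwood leaf 12 mm thick (x), 40 wide (y), 93 tall; point at its centre. A dark 10 mm cleat crosses each face, underside 1.5 mm below this point (32 mm over both). Plain grip tab above, 8.5 to 46.5 mm over this point. Below the cleats it reaches down 45 mm, the last 14 mm tapered by 2 mm a face. About 42 g
- chisel: bystander: chisel with wooden handle, 220 mm long, lying on the bench
- box: bystander: small black box 75 x 105 x 45 mm
- plane: bystander: brass thumb plane 75 x 26 mm, 30 mm high
Things that resemble listed ones, but are neither listed nor needed, are in the scene too. What is shaped like the part that bears spacer_8_mid but pink is not meant.

How it is judged:
At the end, for the whole second after the job is handed in: One spacer hangs upright in the vise's empty end, cleats on the chops (3 mm in height, 12 mm along them, 0.12 rad square), at rest, without play (gap there under 0.8 mm wider than it) but holding the front chop open by under 2.8 mm; the other two hang in the rack ((((horizontal distance between spacer_8_mid and vise_mouth below 0.02 m and y of spacer_8_mid in the frame of vise_mouth between -0.012 and 0.012 m and z of spacer_8_mid in the frame of vise_mouth below 0.0045 m and angle between spacer_8_mid's own z axis and vertical below 0.08 rad and angle between the x axis of spacer_8_mid and the x axis of vise, either way round below 0.12 rad) and (z of spacer_10_mid in the frame of rack between 0.055 and 0.07 m and x of spacer_10_mid in the frame of rack between -0.02 and 0.02 m and horizontal distance between spacer_10_mid and rack below 0.09 m and angle between spacer_10_mid's own z axis and vertical below 0.15 rad) and (z of spacer_12_mid in the frame of rack between 0.055 and 0.07 m and x of spacer_12_mid in the frame of rack between -0.02 and 0.02 m and horizontal distance between spacer_12_mid and rack below 0.09 m and angle between spacer_12_mid's own z axis and vertical below 0.15 rad) and x of front_chop in the frame of vise_mouth above -0.0508 m and distance of front_chop from where it was at the start of the episode below 0.0028 m and linear speed of spacer_8 below 0.01 m/s) or ((horizontal distance between spacer_10_mid and vise_mouth below 0.02 m and y of spacer_10_mid in the frame of vise_mouth between -0.012 and 0.012 m and z of spacer_10_mid in the frame of vise_mouth below 0.0045 m and angle between spacer_10_mid's own z axis and vertical below 0.08 rad and angle between the x axis of spacer_10_mid and the x axis of vise, either way round below 0.12 rad) and (z of spacer_8_mid in the frame of rack between 0.055 and 0.07 m and x of spacer_8_mid in the frame of rack between -0.02 and 0.02 m and horizontal distance between spacer_8_mid and rack below 0.09 m and angle between spacer_8_mid's own z axis and vertical below 0.15 rad) and (z of spacer_12_mid in the frame of rack between 0.055 and 0.07 m and x of spacer_12_mid in the frame of rack between -0.02 and 0.02 m and horizontal distance between spacer_12_mid and rack below 0.09 m and angle between spacer_12_mid's own z axis and vertical below 0.15 rad) and x of front_chop in the frame of vise_mouth above -0.0528 m and distance of front_chop from where it was at the start of the episode below 0.0028 m and linear speed of spacer_10 below 0.01 m/s) or ((horizontal distance between spacer_12_mid and vise_mouth below 0.02 m and y of spacer_12_mid in the frame of vise_mouth between -0.012 and 0.012 m and z of spacer_12_mid in the frame of vise_mouth below 0.0045 m and angle between spacer_12_mid's own z axis and vertical below 0.08 rad and angle between the x axis of spacer_12_mid and the x axis of vise, either way round below 0.12 rad) and (z of spacer_8_mid in the frame of rack between 0.055 and 0.07 m and x of spacer_8_mid in the frame of rack between -0.02 and 0.02 m and horizontal distance between spacer_8_mid and rack below 0.09 m and angle between spacer_8_mid's own z axis and vertical below 0.15 rad) and (z of spacer_10_mid in the frame of rack between 0.055 and 0.07 m and x of spacer_10_mid in the frame of rack between -0.02 and 0.02 m and horizontal distance between spacer_10_mid and rack below 0.09 m and angle between spacer_10_mid's own z axis and vertical below 0.15 rad) and x of front_chop in the frame of vise_mouth above -0.0548 m and distance of front_chop from where it was at the start of the episode below 0.0028 m and linear speed of spacer_12 below 0.01 m/s))); the robot touches nothing.
It fails at once if more than 50 N on the vise's rear chop (contact force between vise and anything else above 50 N).
It fails at once if front chop forced open by more than 4.8 mm (distance of front_chop from where it was at the start of the episode above 0.0048 m).
It fails at once if chisel moved more than 30 mm (distance of chisel from where it was at the start of the episode above 0.03 m).
It fails at once if box moved more than 30 mm (distance of box from where it was at the start of the episode above 0.03 m).
It fails at once if plane moved more than 30 mm (distance of plane from where it was at the start of the episode above 0.03 m).
It also fails if it takes over 72 s, if anything falls off the work surface, if the arm or the gripper's body presses on something with over 40 N, if the wrist force passes 120 N, or if a joint passes its speed limit or range.

### The arm

A 6-joint arm with a two-finger parallel gripper is mounted at the origin on the work surface. World frame = base frame: x ahead of the robot, y to its left, z up, the work surface at z = 0. Lengths are in m, angles in rad, forces in N, time in s.
With the tool pointing down it reaches from about 0.425 to 0.95 m from the base axis. Payload 3.5 kg.
Tool frame: the origin (TCP) lies midway between the tips of the shut fingers; the grasp point (between the pads) lies 19 mm behind it; z points along the fingers, y is the line along which they close (so a half turn about z gives the same grasp; the last joint's range is limited). The gripper opens to 85 mm and grips with 20 to 120 N. Pads are 22 mm wide; open, the fingers measure 114 mm over their backs; the gripper's body (76 mm by 85 mm) begins 54 mm behind the grasp point. The pads swing forward as they close: fully open they stand 13 mm farther back than shut.
Start: joints at [-1.499, 0.286, 1.577, -0, 1.279, -0.15], TCP at [0.149, -0.658, 0.231] pointing down, gripper open.
Joint ranges: [-2.77, 2.77], [-0.9, 2.22], [0.21, 2.48], [-1.53, 4.67], [0.24, 2.81], [-2.84, 2.84]. Speed limits (rad/s): [2.79, 2.79, 3.14, 3.14, 3.14, 3.14].

### API

Orientations are given as a unit quaternion [x, y, z, w].
In Python, from plant import ctrl gives the robot as it stands.
- The arm moves only by the tool arm_command, never from a script. Its argument "steps" is one flat list of numbers, 5 for each row, row after row: the opening in per cent of the stroke, from 0 (shut) to 100 (fully open), then the shift along the tool's x, y, z each as a share of 25 mm, from -1 to 1, then the turn about the tool's z as a share of 0.1 rad, from -1 to 1. In form: [grip, tx, ty, tz, spin, grip, tx, ty, tz, spin, ...]. A call has 1 to 8 rows; each row shifts and turns the commanded pose from where the row before left it, along the tool's axes as they then stand; what a row does not reach is not made up. A row lasts 1/12 s, in which the tool goes at most 41.7 mm and 7.16 degrees, less where a joint would pass 70% of its speed; a pose out of reach is approached as far as the arm can. A call with a number of a shift or a turn outside -1 to 1 is refused whole. A call with a gripper value outside its range is refused whole. The fingers move at their own pace and stop on an object; "squeeze" is the grip in N (left out, the last holds). Time passes only in rows, so rows that do not move let the fingers close. It gives the time, the measured TCP pose, the force, the opening and the grip force at its end, in the units of the state.
- ctrl.get_state(): the state, without advancing time (a new reading comes with each control period).
- ctrl.read_camera(name): name is "scene" or "top" or "wrist"; returns the picture (384x512x3 uint8, red, green, blue); there is no depth.
- ctrl.camera_model(name): a dict with "intrinsics" (3x3 intrinsics, pixels), "D" ([k1, k2, p1, p2, k3] as OpenCV has them; the pictures are not rectified), "rvec" (rotation vector, rad) and "tvec" (3), from world to camera coordinates, as OpenCV has them. Camera axes: x right, y down, z forward; pixel columns grow to the right and rows downward; lengths in m; the calibration is good to about 2 mm. A picture is of the moment at which its call begins: read the wrist's pose just before it. camera_model takes no time and is no camera call; for the wrist camera it gives the pose at the moment of the call.
- ctrl.sign_off(): hands the job in; it is judged then, once.
The state is a dict: "time": time; "qpos": joint angles; "dq": joint speeds; "joint_efforts": joint torques, N m; "eef_pos": TCP position; "tcp_rot": TCP orientation; "contact_force": force on the tool from outside, world axes, zero at the start; "wrist_torque": the same for the moment, N m; "opening": opening from 0.0 (shut) to 1.0 (fully open); "finger_force": force on a finger pad.
Only numpy, scipy, OpenCV 4.12 (cv2) and the standard library are available. Lean on these libraries where they do the work, as an engineer would, in place of code of your own. Each camera call takes 0.05 s, during which the arm holds its last target. There are 200 camera calls.

## Working session

There is one attempt and no reset: what is moved stays moved. The work goes in short steps, Python scripts to look and compute and a tool call to move; the robot and the scene stay as the last step left them, time stands still between calls to the robot, and variables do not carry over. Pictures are saved under pics/ and viewed, at most 10 in all, crops included, and the job is handed in when it is done.

Besides the shell and the picture viewer there is one more tool, called after "Request:" as name(argument=value, ...) on one line, values as JSON. arm_command: Moves the arm, as the interface text tells. Its arguments: {"type":"object","properties":{"steps":{"type":"array","items":{"type":"number"}},"squeeze":{"type":"number"}},"required":["steps"]}

```bash
mkdir -p pics; ls
cat > h.py <<'E'
import numpy as np, cv2
from plant import ctrl
def cam(n):
    m=ctrl.camera_model(n); return np.array(m["intrinsics"],float),np.array(m["D"],float),cv2.Rodrigues(np.array(m["rvec"],float))[0],np.array(m["tvec"],float).ravel()
def unproj(n,uv,z,c=None):
    K,D,R,t=c or cam(n)
    p=cv2.undistortPoints(np.array(uv,float).reshape(-1,1,2),K,D).reshape(-1,2)
    d=np.c_[p,np.ones(len(p))]@R; o=-R.T@t
    return o+d*((np.array(z)-o[2])/d[:,2])[:,None]
def proj(n,P,c=None):
    K,D,R,t=c or cam(n)
    return cv2.projectPoints(np.array(P,float).reshape(-1,3),R,t,K,D)[0].reshape(-1,2)
def snap(n,f):
    c=cam(n); im=cv2.cvtColor(np.asarray(ctrl.read_camera(n)),cv2.COLOR_RGB2BGR); cv2.imwrite(f"pics/{f}.png",im); np.save(f"pics/{f}.npy",np.array(c,dtype=object),allow_pickle=True); return im,c
def st():
    s=ctrl.get_state(); print({k:np.round(s[k],4).tolist() for k in ("time","eef_pos","tcp_rot","contact_force","wrist_torque","opening","finger_force")})
E
python3 - <<'E'
from h import *
a,_=snap("top","top0"); b,_=snap("scene","scene0"); w,_=snap("wrist","wr0")
cv2.imwrite("pics/top0b.png",cv2.resize(a,(800,600),interpolation=cv2.INTER_CUBIC))
cv2.imwrite("pics/scene0b.png",cv2.resize(b,(800,600),interpolation=cv2.INTER_CUBIC))
for n in("top","scene"):
    K,D,R,t=cam(n); print(n,K.round(1).tolist(),D,(-R.T@t).round(3),R[2].round(3))
st()
E
```

```text
pics
top [[456.8, 0.0, 252.7], [0.0, 456.8, 193.5], [0.0, 0.0, 1.0]] [-0.09839408  0.          0.          0.          0.        ] [ 0.503 -0.005  1.018] [ 0.106 -0.01  -0.994]
scene [[477.2, 0.0, 247.9], [0.0, 477.2, 194.0], [0.0, 0.0, 1.0]] [-0.05600201  0.          0.          0.          0.        ] [1.14  0.037 0.919] [-0.544 -0.076 -0.835]
{'time': 0.15, 'eef_pos': [0.1485, -0.6579, 0.2302], 'tcp_rot': [0.9939, 0.1107, 0.0, -0.0009], 'contact_force': [-0.1785, 0.0582, 0.4934], 'wrist_torque': [0.0119, 0.0288, 0.0509], 'opening': 1.0004, 'finger_force': 0.0}
```

View pics/top0b.png

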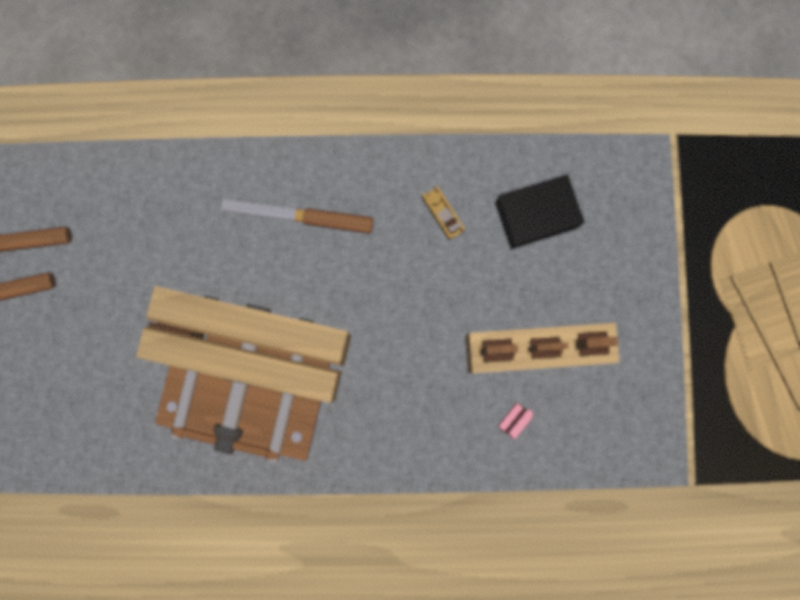

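View pics/scene0b.png

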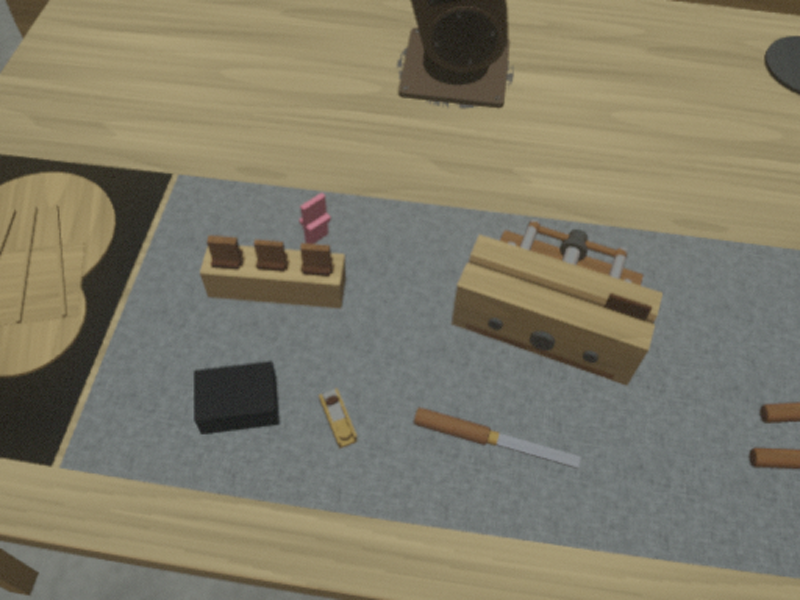

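The top view shows the vise at about (240,345) with its empty end on the right near (335,365), and the rack at (545,347) with three brown spacers at (498,350), (546,347) and (597,343). A pink spacer-like decoy lies at (516,421). The spacer candidates are those three plus the decoy, which the description excludes. I still need to tell 8, 10 and 12 mm apart by leaf thickness in a close crop.

Run:
```python
from h import *
s=.64
def P(pts,z): return unproj("top",np.array(pts)*s,[z]*len(pts))
r=P([(469,333),(617,322),(619,361),(472,374)],.062); print("rack",r.round(4).tolist(), r.mean(0).round(4))
d=(r[0]+r[3]-r[1]-r[2])/2; print("len",np.linalg.norm(d[:2]),"yaw of +y axis",np.degrees(np.arctan2(d[1],d[0]))-90)
v=P([(155,286),(349,330),(343,364),(150,320)],.1); print("rear",v.round(4).tolist())
f=P([(143,330),(338,372),(332,402),(138,357)],.1); print("front",f.round(4).tolist())
for q in(v,f):
    for i,j in((0,1),(3,2)):
        d=q[i]-q[j]; print(np.linalg.norm(d[:2]).round(4),np.degrees(np.arctan2(d[1],d[0]))-90)
print(P([(498,350),(546,347),(597,343)],.11).round(4).tolist())
K,D,R,t=cam("wrist"); s=ctrl.get_state(); print("wristcam",(-R.T@t).round(3),R.round(3).tolist(),K.round(1).tolist())
```

```text
rack [[0.5621, -0.113, 0.062], [0.574, -0.3157, 0.062], [0.5211, -0.3161, 0.062], [0.5072, -0.1157, 0.062]] [ 0.5411 -0.2151  0.062 ]
len 0.20194268279384356 yaw of +y axis 3.663688776392789
rear [[0.6264, 0.2999, 0.1], [0.5658, 0.046, 0.1], [0.5222, 0.054, 0.1], [0.5819, 0.3056, 0.1]]
front [[0.5689, 0.3146, 0.1], [0.512, 0.0605, 0.1], [0.4739, 0.0685, 0.1], [0.5339, 0.3206, 0.1]]
0.261 -13.436149385005876
0.2585 -13.353363105023618
0.2604 -12.624644345379565
0.2591 -13.39013085022431
[[0.5369, -0.1442, 0.11], [0.5398, -0.2061, 0.11], [0.5438, -0.2726, 0.11]]
wristcam [ 0.225 -0.641  0.373] [[0.222, -0.975, -0.003], [-0.927, -0.212, 0.311], [-0.304, -0.067, -0.95]] [[334.1, 0.0, 254.0], [0.0, 334.1, 189.9], [0.0, 0.0, 1.0]]
```

```bash
cat >> h.py <<'E'
def plan(target,yaw_y,nmax=.9,rows=None):
    """rows of (tx,ty,tz,spin) to bring TCP to target with tool y at world angle yaw_y (deg)"""
    from scipy.spatial.transform import Rotation as Ro
    s=ctrl.get_state(); R=Ro.from_quat(s["tcp_rot"]).as_matrix(); p=np.array(s["eef_pos"])
    a=np.degrees(np.arctan2(R[1,1],R[0,1])); da=(yaw_y-a+180)%360-180; sp=-np.radians(da)/.1
    d=np.array(target)-p; n=rows or int(max(np.ceil(np.linalg.norm(d)/.025/nmax),np.ceil(abs(sp)/nmax),1))
    print("yaw",a.round(2),"tilt",np.degrees(np.arccos(-R[2,2])).round(2),"d",d.round(4),"n",n)
    for i in range(n):
        ai=np.radians(a+da*i/n); y=np.array([np.cos(ai),np.sin(ai),0]); z=np.array([0,0,-1]); x=np.cross(y,z)
        print([float(np.round(v,2)) for v in (*(np.array([x,y,z])@d/n/.025),sp/n)])
E
python3 -c "
from h import *
plan([.541,-.215,.22],3.66,rows=24)"
```

```text
yaw -77.29 tilt 0.11 d [ 0.3925  0.4429 -0.0102] n 24
[0.8, -0.58, 0.02, -0.59]
[0.83, -0.53, 0.02, -0.59]
[0.86, -0.48, 0.02, -0.59]
[0.89, -0.43, 0.02, -0.59]
[0.91, -0.37, 0.02, -0.59]
[0.93, -0.32, 0.02, -0.59]
[0.95, -0.26, 0.02, -0.59]
[0.96, -0.21, 0.02, -0.59]
[0.97, -0.15, 0.02, -0.59]
[0.98, -0.09, 0.02, -0.59]
[0.99, -0.03, 0.02, -0.59]
[0.99, 0.02, 0.02, -0.59]
[0.98, 0.08, 0.02, -0.59]
[0.98, 0.14, 0.02, -0.59]
[0.97, 0.2, 0.02, -0.59]
[0.95, 0.25, 0.02, -0.59]
[0.94, 0.31, 0.02, -0.59]
[0.92, 0.36, 0.02, -0.59]
[0.89, 0.42, 0.02, -0.59]
[0.87, 0.47, 0.02, -0.59]
[0.84, 0.52, 0.02, -0.59]
[0.81, 0.57, 0.02, -0.59]
[0.77, 0.61, 0.02, -0.59]
[0.73, 0.66, 0.02, -0.59]
```

Request:
arm_command(steps=[100,0.8,-0.58,0.02,-0.59,100,0.83,-0.53,0.02,-0.59,100,0.86,-0.48,0.02,-0.59,100,0.89,-0.43,0.02,-0.59,100,0.91,-0.37,0.02,-0.59,100,0.93,-0.32,0.02,-0.59,100,0.95,-0.26,0.02,-0.59,100,0.96,-0.21,0.02,-0.59])

```text
time: 0.82
eef_pos: [0.2794, -0.5095, 0.2269]
tcp_rot: [0.94, 0.341, 0.0, -0.0]
contact_force: [0.6, -1.2, -0.6]
opening: 0.996
finger_force: 0.0
```

Request:
arm_command(steps=[100,0.97,-0.15,0.02,-0.59,100,0.98,-0.09,0.02,-0.59,100,0.99,-0.03,0.02,-0.59,100,0.99,0.02,0.02,-0.59,100,0.98,0.08,0.02,-0.59,100,0.98,0.14,0.02,-0.59,100,0.97,0.2,0.02,-0.59,100,0.95,0.25,0.02,-0.59])

```text
time: 1.48
eef_pos: [0.4101, -0.3617, 0.223]
tcp_rot: [0.834, 0.552, -0.0, -0.0]
contact_force: [0.3, 0.0, -0.0]
opening: 0.999
finger_force: 0.0
```

Request:
arm_command(steps=[100,0.94,0.31,0.02,-0.59,100,0.92,0.36,0.02,-0.59,100,0.89,0.42,0.02,-0.59,100,0.87,0.47,0.02,-0.59,100,0.84,0.52,0.02,-0.59,100,0.81,0.57,0.02,-0.59,100,0.77,0.61,0.02,-0.59,100,0.73,0.66,0.02,-0.59])

```text
time: 2.15
eef_pos: [0.5408, -0.2138, 0.219]
tcp_rot: [0.682, 0.731, -0.0, -0.0]
contact_force: [1.3, -0.6, 0.3]
opening: 0.999
finger_force: 0.0
```

```bash
python3 -c "
from h import *
st()
im,_=snap('wrist','wr1'); cv2.imwrite('pics/wr1b.png',cv2.resize(im,(800,600),interpolation=cv2.INTER_CUBIC)); st()"
```

```text
{'time': 2.15, 'eef_pos': [0.5408, -0.2138, 0.219], 'tcp_rot': [0.6819, 0.7314, -0.0001, -0.0003], 'contact_force': [1.3227, -0.5896, 0.295], 'wrist_torque': [-0.0008, -0.0015, -0.0563], 'opening': 0.9994, 'finger_force': 0.0}
{'time': 2.2, 'eef_pos': [0.5428, -0.2108, 0.2189], 'tcp_rot': [0.6803, 0.7329, 0.0015, -0.0004], 'contact_force': [-0.3224, 2.0952, -0.718], 'wrist_torque': [0.0333, 0.0205, -0.0497], 'opening': 1.0027, 'finger_force': 0.0}
```

View pics/wr1b.png

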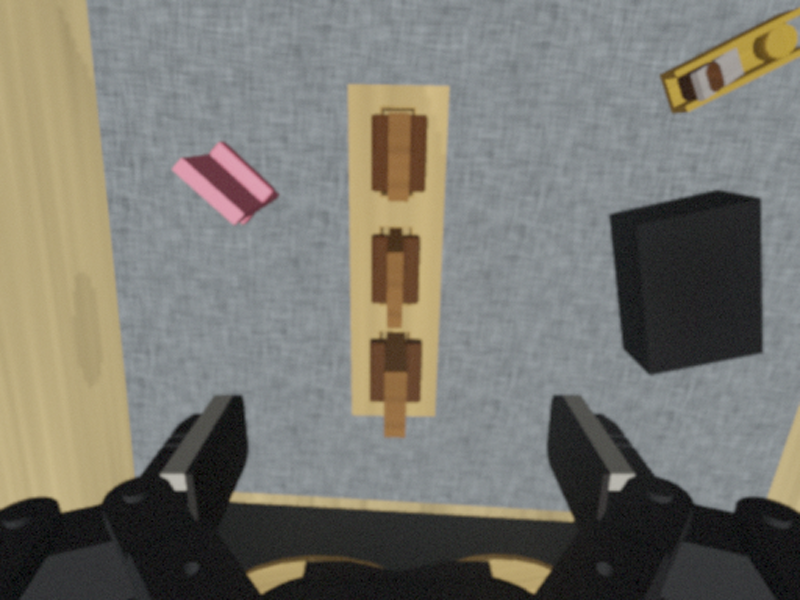

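The wrist view shows the three spacers in the rack. Tab tops at about (399,155) look widest, (395,290) thinnest, and (395,405) in between. The pink decoy is at (225,183). I'll measure the widths in metres.

Run:
```python
from h import *
c=tuple(np.load("pics/wr1.npy",allow_pickle=True)); im=cv2.imread("pics/wr1.png"); s=.64
im8=im.astype(float)
for name,v in(("A",175),("B",305),("C",425)):
    r0=int(v*s); row=im8[r0-2:r0+3,215:290].mean(0); g=row[:,2]-row[:,0]
    lum=row.sum(1)/3
    print(name,lum.round(0).astype(int).tolist()[10:65])
def W(pts,z): return unproj("",np.array(pts)*s,[z]*len(pts),c)
for n,l,r in(("A",(388,160),(411,160)),("B",(388,300),(403,300)),("C",(384,410),(407,410))):
    p=W([l,r],.11); print(n,np.linalg.norm(p[0]-p[1]),p.mean(0).round(4))
print("rack corners",W([(348,85),(449,86),(434,416),(352,414)],.062).round(4).tolist())
# cleat outlines, cleat tops at z=.072
for n,q in(("A",[(372,115),(426,117),(426,192),(372,190)]),("B",[(373,236),(420,236),(419,304),(373,302)]),("C",[(371,340),(422,341),(420,403),(372,401)])):
    p=W(q,.072); print(n,p.mean(0).round(4),(p[1]-p[0]).round(4)[:2])
```

```text
A [165, 164, 163, 163, 162, 162, 160, 159, 159, 158, 158, 153, 128, 86, 69, 67, 67, 67, 68, 66, 68, 67, 76, 94, 107, 111, 110, 111, 110, 110, 111, 111, 109, 110, 112, 108, 100, 83, 71, 69, 68, 70, 69, 68, 69, 68, 85, 121, 153, 164, 165, 165, 163, 163, 162]
B [162, 164, 164, 165, 165, 166, 167, 166, 164, 163, 162, 160, 155, 148, 143, 144, 144, 143, 138, 136, 136, 136, 127, 116, 112, 113, 112, 111, 112, 112, 111, 115, 125, 133, 133, 131, 128, 131, 135, 139, 141, 148, 158, 166, 167, 169, 166, 167, 165, 164, 164, 163, 163, 163, 162]
C [142, 141, 139, 140, 141, 142, 142, 141, 141, 142, 141, 137, 135, 137, 140, 142, 143, 143, 141, 139, 130, 117, 109, 106, 110, 109, 107, 109, 109, 109, 108, 107, 108, 114, 129, 142, 147, 145, 143, 140, 142, 145, 148, 149, 147, 144, 146, 148, 149, 145, 141, 140, 141, 142, 143]
A 0.010726775116412917 [ 0.5364 -0.1491  0.11  ]
B 0.007610889526732833 [ 0.5394 -0.2178  0.11  ]
C 0.012524820124595779 [ 0.5439 -0.2808  0.11  ]
rack corners [[0.5065, -0.1153, 0.062], [0.5602, -0.1119, 0.062], [0.571, -0.3113, 0.062], [0.5177, -0.3137, 0.062]]
A [ 0.5362 -0.1484  0.072 ] [0.0283 0.0011]
B [ 0.5393 -0.2124  0.072 ] [0.0263 0.0019]
C [ 0.5439 -0.2766  0.072 ] [0.0305 0.0016]
```

Cleat and leaf widths agree: the middle one is 8 mm, the +y one 10 mm and the -y one 12 mm. I'll start with the 8 mm.

```bash
python3 -c "
from h import *
st(); plan([.539,-.213,.079],3.3)"
```

```text
{'time': 2.2, 'eef_pos': [0.5428, -0.2108, 0.2189], 'tcp_rot': [0.6803, 0.7329, 0.0015, -0.0004], 'contact_force': [-0.3224, 2.0952, -0.718], 'wrist_torque': [0.0333, 0.0205, -0.0497], 'opening': 1.0027, 'finger_force': 0.0}
yaw 4.27 tilt 0.18 d [-0.0038 -0.0022 -0.1399] n 7
[-0.01, -0.02, 0.8, 0.02]
[-0.01, -0.02, 0.8, 0.02]
[-0.01, -0.02, 0.8, 0.02]
[-0.01, -0.02, 0.8, 0.02]
[-0.01, -0.02, 0.8, 0.02]
[-0.01, -0.02, 0.8, 0.02]
[-0.01, -0.02, 0.8, 0.02]
```

Request:
arm_command(steps=[100,0,0,0.8,0.05,100,0,0,0.8,0.05,100,0,0,0.8,0,60,0,0,0.6,0,60,0,0,0.2,0,60,0,0,0,0])

```text
time: 2.7
eef_pos: [0.539, -0.2144, 0.1372]
tcp_rot: [0.687, 0.727, -0.0, -0.002]
contact_force: [0.6, 1.3, 0.4]
opening: 0.61
finger_force: 0.0
```

```bash
python3 -c "
from h import *
st(); plan([.539,-.213,.079],3.3)"
```

```text
{'time': 2.7, 'eef_pos': [0.539, -0.2144, 0.1372], 'tcp_rot': [0.6868, 0.7269, -0.0004, -0.0021], 'contact_force': [0.6298, 1.312, 0.4468], 'wrist_torque': [-0.0368, 0.0249, -0.0148], 'opening': 0.6099, 'finger_force': 0.0}
yaw 3.25 tilt 0.24 d [-0.      0.0014 -0.0582] n 3
[0.02, 0.0, 0.78, -0.0]
[0.02, 0.0, 0.78, -0.0]
[0.02, 0.0, 0.78, -0.0]
```

Request:
arm_command(steps=[60,0.02,0,0.78,0,60,0.02,0,0.78,0,60,0,0,0.78,0,0,0,0,0,0,0,0,0,0,0,0,0,0,0,0,0,0,0,0,0,0,0,0,0,0], squeeze=50)

```text
time: 3.37
eef_pos: [0.5413, -0.2147, 0.0828]
tcp_rot: [0.687, 0.727, 0.0, 0.002]
contact_force: [0.7, 0.3, 3.3]
opening: 0.086
finger_force: 52.0
```

```bash
python3 -c "
from h import *
st()"
```

```text
{'time': 3.3667, 'eef_pos': [0.5413, -0.2147, 0.0828], 'tcp_rot': [0.6867, 0.727, 0.0003, 0.0017], 'contact_force': [0.6621, 0.3382, 3.2877], 'wrist_torque': [-0.0542, -0.0072, 0.031], 'opening': 0.0862, 'finger_force': 52.0212}
```

```bash
python3 -c "
from h import *
plan([.524,.083,.2],-13.4,rows=13)"
```

```text
yaw 3.26 tilt 0.2 d [-0.0173  0.2977  0.1172] n 13
[0.92, -0.0, -0.36, 0.22]
[0.92, -0.02, -0.36, 0.22]
[0.92, -0.04, -0.36, 0.22]
[0.92, -0.06, -0.36, 0.22]
[0.91, -0.08, -0.36, 0.22]
[0.91, -0.1, -0.36, 0.22]
[0.91, -0.12, -0.36, 0.22]
[0.91, -0.14, -0.36, 0.22]
[0.9, -0.16, -0.36, 0.22]
[0.9, -0.18, -0.36, 0.22]
[0.89, -0.2, -0.36, 0.22]
[0.89, -0.22, -0.36, 0.22]
[0.88, -0.24, -0.36, 0.22]
```

Request:
arm_command(steps=[0,0,0,-0.5,0,0,0,0,-0.9,0,0,0,0,-0.9,0,0,0,0,-0.9,0,0,0.6,0,-0.9,0.1,0,0.92,-0.02,-0.6,0.22,0,0.92,-0.02,0,0.22,0,0.92,-0.04,0,0.22])

```text
time: 4.03
eef_pos: [0.5366, -0.1299, 0.202]
tcp_rot: [0.714, 0.7, 0.001, 0.003]
contact_force: [0.2, 0.1, -0.2]
opening: 0.084
finger_force: 51.5
```

Request:
arm_command(steps=[0,0.92,-0.06,0,0.22,0,0.91,-0.08,0,0.22,0,0.91,-0.1,0,0.22,0,0.91,-0.12,0,0.22,0,0.91,-0.14,0,0.22,0,0.9,-0.16,0,0.22,0,0.9,-0.18,0,0.22,0,0.89,-0.2,0,0.22])

```text
time: 4.7
eef_pos: [0.5272, 0.0542, 0.2]
tcp_rot: [0.773, 0.634, 0.001, 0.001]
contact_force: [0.6, -0.1, 0.2]
opening: 0.081
finger_force: 51.5
```

Request:
arm_command(steps=[0,0.89,-0.22,0,0.22,0,0.3,-0.1,0,0.1,0,0,0,0,0,0,0,0,0,0])

```text
time: 5.03
eef_pos: [0.5254, 0.0836, 0.1992]
tcp_rot: [0.782, 0.623, 0.0, 0.001]
contact_force: [0.2, -1.1, 0.1]
opening: 0.08
finger_force: 51.5
```

```bash
python3 -c "
from h import *
st()
im,_=snap('wrist','wr2'); cv2.imwrite('pics/wr2b.png',cv2.resize(im,(800,600),interpolation=cv2.INTER_CUBIC)); st()"
```

```text
{'time': 5.0333, 'eef_pos': [0.5254, 0.0836, 0.1992], 'tcp_rot': [0.7822, 0.623, 0.0003, 0.0006], 'contact_force': [0.1596, -1.1087, 0.0995], 'wrist_torque': [-0.0138, -0.0065, 0.0253], 'opening': 0.0797, 'finger_force': 51.4815}
{'time': 5.0833, 'eef_pos': [0.5254, 0.0832, 0.199], 'tcp_rot': [0.7825, 0.6226, 0.0001, 0.0005], 'contact_force': [-0.9065, 0.346, 0.2195], 'wrist_torque': [0.0012, -0.0071, 0.0362], 'opening': 0.0836, 'finger_force': 51.4812}
```

View pics/wr2b.png

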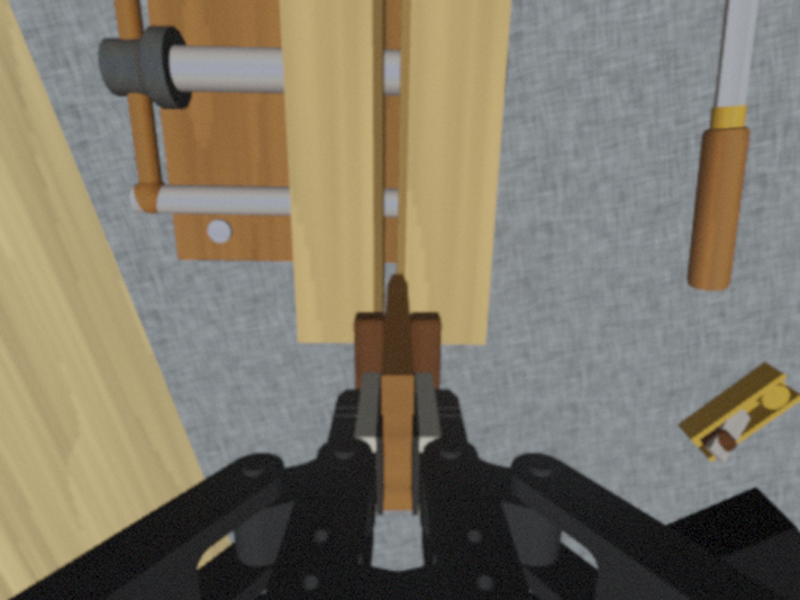

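The wrist view shows the held 8 mm spacer at (397,340). The chop end line is at v≈343, from (299,343) to (487,343), and the gap with its chamfers runs vertically at u≈375 to 409. I'll measure intensity profiles across it.

Run:
```python
from h import *
c=tuple(np.load("pics/wr2.npy",allow_pickle=True)); im=cv2.imread("pics/wr2.png").astype(float)
for r in (60,100,155,170):
    print(r,im[r-2:r+3,230:272].mean((0,2)).round(0).astype(int).tolist())
W=lambda pts,z:unproj("",np.array(pts)*.64,[z]*len(pts),c)
print("end corners front-out, rear-out",W([(299,343),(487,343)],.1).round(4).tolist())
print("rear outer edge far",W([(510,20),(281,20)],.1).round(4).tolist())
print("nose of spacer z=.133",W([(397,276)],.133).round(4))
print("cleat ends z~.178",W([(356,318),(440,318)],.188).round(4).tolist())
```

```text
60 [155, 156, 157, 159, 160, 160, 160, 156, 136, 109, 99, 99, 99, 95, 85, 80, 89, 101, 104, 104, 108, 107, 108, 108, 109, 108, 111, 115, 115, 115, 118, 128, 143, 148, 150, 149, 149, 148, 149, 151, 152, 152]
100 [154, 158, 159, 160, 161, 162, 162, 158, 143, 116, 101, 97, 97, 95, 86, 72, 82, 94, 98, 101, 100, 100, 102, 102, 104, 110, 114, 115, 115, 118, 128, 140, 148, 148, 148, 147, 148, 150, 150, 152, 153, 153]
155 [154, 155, 156, 159, 161, 161, 162, 160, 148, 124, 105, 100, 99, 97, 87, 77, 87, 98, 101, 101, 99, 100, 100, 99, 106, 115, 117, 116, 120, 133, 150, 158, 158, 158, 159, 159, 160, 160, 158, 155, 153, 152]
170 [153, 155, 156, 159, 160, 160, 162, 159, 147, 124, 105, 99, 98, 98, 89, 84, 107, 127, 134, 135, 137, 135, 132, 123, 114, 117, 118, 118, 123, 141, 155, 158, 157, 158, 158, 159, 160, 161, 161, 163, 160, 157]
end corners front-out, rear-out [[0.4715, 0.0715, 0.1], [0.5634, 0.0506, 0.1]]
rear outer edge far [[0.5971, 0.1916, 0.1], [0.5047, 0.2126, 0.1]]
nose of spacer z=.133 [[0.5292 0.1037 0.133 ]]
cleat ends z~.178 [[0.5171, 0.1084, 0.188], [0.5428, 0.1026, 0.188]]
```

Run:
```python
from h import *
c=tuple(np.load("pics/wr2.npy",allow_pickle=True))
W=lambda pts,z:unproj("",pts,[z]*len(pts),c)
a=np.radians(-13.4)
for r,f0,f1,r1,r0 in((155,238.9,244.4,254,259.2),(100,238.9,244.4,255,260.7),(60,238.9,244.4,256.3,261.7)):
    t=W([(f0,r),(r0,r)],.1); b=W([(f1,r),(r1,r)],.092)
    print(r,"top gap",np.linalg.norm(t[1]-t[0])-.008,"lower",np.linalg.norm(b[1]-b[0]),t.mean(0).round(4),b.mean(0).round(4))
E=W([(299*.64,343*.64),(487*.64,343*.64),(510*.64,20*.64)],.1)
d=E[2]-E[1]; yaw=np.degrees(np.arctan2(d[1],d[0]))-90; print("rear yaw",yaw)
u=(E[1]-E[0]); print("end-line yaw",np.degrees(np.arctan2(u[1],u[0])))
a=np.radians(yaw); X=np.array([np.cos(a),np.sin(a)]);Y=np.array([-X[1],X[0]])
s=W([(259.2,155)],.1)[0,:2]; # rear top chamfer edge
k=(E[1][:2]-s)@Y; m=s-.004*X+Y*(k+.03); print("mouth",m.round(4),"centre gap",(W([(238.9,155),(259.2,155)],.1).mean(0)[:2]+Y*(k+.03)).round(4))
print("X",X,"Y",Y, "spacer-mouth y", (np.array([.5254,.0834])-m)@Y,(np.array([.5254,.0834])-m)@X)
st();
```

```text
155 top gap 0.0069298143958305 lower 0.007294219577922273 [0.5272 0.1116 0.1   ] [0.5268 0.1099 0.092 ]
100 top gap 0.007234365913327453 lower 0.007652847782078698 [0.5365 0.1495 0.1   ] [0.5363 0.1491 0.092 ]
60 top gap 0.007372435851502962 lower 0.008289038762491865 [0.5427 0.1748 0.1   ] [0.5428 0.1753 0.092 ]
rear yaw -13.457474955557473
end-line yaw -12.790185068429283
mouth [0.5257 0.0905] centre gap [0.5223 0.0912]
X [ 0.97254292 -0.2327236 ] Y [0.2327236  0.97254292] spacer-mouth y -0.006986203159342952 0.0013404708461513576
{'time': 5.0833, 'eef_pos': [0.5254, 0.0832, 0.199], 'tcp_rot': [0.7825, 0.6226, 0.0001, 0.0005], 'contact_force': [-0.9065, 0.346, 0.2195], 'wrist_torque': [0.0012, -0.0071, 0.0362], 'opening': 0.0836, 'finger_force': 51.4812}
```

The gap looks about 7 mm wide, so the 8 mm spacer should drag. I'll align it and feel for that.

Request:
arm_command(steps=[0,0.14,-0.1,0,0.08,0,0.14,-0.1,0.3,0,0,0,0,0.5,0,0,0,0,0.3,0,0,0,0,0,0,0,0,0,0,0])

```text
time: 5.58
eef_pos: [0.5211, 0.0915, 0.1692]
tcp_rot: [0.785, 0.619, -0.001, -0.001]
contact_force: [0.1, -0.8, -0.8]
opening: 0.083
finger_force: 51.5
```

```bash
python3 -c "
from h import *
st();plan([.5223,.0912,.165],-13.4,rows=1)"
```

```text
{'time': 5.5833, 'eef_pos': [0.5211, 0.0915, 0.1692], 'tcp_rot': [0.7852, 0.6192, -0.0012, -0.0009], 'contact_force': [0.0747, -0.8132, -0.7868], 'wrist_torque': [0.0429, 0.014, 0.0103], 'opening': 0.0828, 'finger_force': 51.4775}
yaw -13.48 tilt 0.17 d [ 0.0012 -0.0003 -0.0042] n 1
[-0.0, 0.05, 0.17, -0.01]
```

Request:
arm_command(steps=[0,0,0.02,0.15,0,0,0,0.02,0.15,0,0,0,0,0.15,0,0,0,0,0.1,0,0,0,0,0,0])

```text
time: 6.0
eef_pos: [0.5225, 0.0915, 0.1563]
tcp_rot: [0.785, 0.619, -0.0, -0.0]
contact_force: [-0.6, 0.8, -0.0]
opening: 0.081
finger_force: 51.5
```

Request:
arm_command(steps=[0,0,0,0.1,0,0,0,0,0.1,0,0,0,0,0,0])

```text
time: 6.25
eef_pos: [0.5226, 0.0915, 0.1515]
tcp_rot: [0.785, 0.619, -0.0, -0.0]
contact_force: [-0.5, -0.4, 0.2]
opening: 0.082
finger_force: 51.5
```

Request:
arm_command(steps=[0,0,0,0.1,0,0,0,0,0.05,0,0,0,0,0,0])

```text
time: 6.5
eef_pos: [0.5229, 0.0915, 0.1481]
tcp_rot: [0.785, 0.619, -0.0, 0.0]
contact_force: [-0.5, -0.3, -0.3]
opening: 0.082
finger_force: 51.5
```

Request:
arm_command(steps=[0,0,0,0.08,0,0,0,0,0,0])

```text
time: 6.67
eef_pos: [0.523, 0.0915, 0.1462]
tcp_rot: [0.785, 0.619, 0.0, 0.0]
contact_force: [0.9, 0.6, -0.8]
opening: 0.083
finger_force: 51.5
```

Request:
arm_command(steps=[0,0,0,0.08,0,0,0,0,0,0])

```text
time: 6.83
eef_pos: [0.5232, 0.0916, 0.1448]
tcp_rot: [0.785, 0.619, 0.0, 0.0]
contact_force: [-0.8, 0.0, 2.4]
opening: 0.085
finger_force: 51.9
```

Request:
arm_command(steps=[0,0,0,0.08,0,0,0,0,0,0])

```text
time: 7.0
eef_pos: [0.5232, 0.0917, 0.1436]
tcp_rot: [0.785, 0.619, 0.0, -0.0]
contact_force: [-0.4, -0.2, 5.2]
opening: 0.081
finger_force: 52.5
```

The nose has met resistance at 5 N. I'll continue gently.

Request:
arm_command(steps=[0,0,0,0.08,0,0,0,0,0,0])

```text
time: 7.17
eef_pos: [0.5231, 0.0918, 0.1413]
tcp_rot: [0.785, 0.619, 0.0, -0.0]
contact_force: [-2.4, 0.9, 5.5]
opening: 0.081
finger_force: 52.4
```

Request:
arm_command(steps=[0,0,0,0.08,0,0,0,0,0,0])

```text
time: 7.33
eef_pos: [0.5231, 0.0918, 0.1392]
tcp_rot: [0.785, 0.619, 0.0, -0.0]
contact_force: [-1.4, 1.5, 5.5]
opening: 0.083
finger_force: 52.2
```

Request:
arm_command(steps=[0,0,0,0.08,0,0,0,0,0,0])

```text
time: 7.5
eef_pos: [0.5231, 0.0918, 0.1371]
tcp_rot: [0.785, 0.619, 0.0, -0.0]
contact_force: [-1.5, 1.0, 4.3]
opening: 0.082
finger_force: 52.2
```

It now drags steadily at 4 to 5 N with the full thickness in the gap. The 8 mm is the thinnest spacer, so it is the right one. I'll seat it.

Request:
arm_command(steps=[0,0,0,0.1,0,0,0,0,0.1,0,0,0,0,0,0])

```text
time: 7.75
eef_pos: [0.523, 0.0919, 0.132]
tcp_rot: [0.785, 0.619, 0.0, -0.0]
contact_force: [-0.8, 1.0, 4.8]
opening: 0.08
finger_force: 52.1
```

Request:
arm_command(steps=[0,0,0,0.1,0,0,0,0,0.1,0,0,0,0,0,0])

```text
time: 8.0
eef_pos: [0.523, 0.0919, 0.1269]
tcp_rot: [0.785, 0.619, 0.0, -0.0]
contact_force: [-1.7, 0.9, 4.7]
opening: 0.082
finger_force: 52.2
```

Request:
arm_command(steps=[0,0,0,0.08,0,0,0,0,0.08,0,0,0,0,0,0])

```text
time: 8.25
eef_pos: [0.523, 0.0919, 0.123]
tcp_rot: [0.785, 0.619, 0.0, -0.0]
contact_force: [-2.2, 0.4, 5.2]
opening: 0.082
finger_force: 52.3
```

Request:
arm_command(steps=[0,0,0,0.08,0,0,0,0,0,0])

```text
time: 8.42
eef_pos: [0.523, 0.0919, 0.1211]
tcp_rot: [0.785, 0.619, 0.0, -0.0]
contact_force: [-1.9, 0.8, 5.1]
opening: 0.082
finger_force: 52.3
```

Request:
arm_command(steps=[0,0,0,0.06,0,0,0,0,0,0])

```text
time: 8.58
eef_pos: [0.5231, 0.0919, 0.1207]
tcp_rot: [0.785, 0.619, -0.0, -0.001]
contact_force: [-4.6, 0.7, 11.0]
opening: 0.081
finger_force: 53.2
```

Request:
arm_command(steps=[0,0,0,0.06,0,0,0,0,0,0])

```text
time: 8.75
eef_pos: [0.5231, 0.0919, 0.1207]
tcp_rot: [0.785, 0.619, -0.0, -0.001]
contact_force: [-9.2, 1.2, 18.0]
opening: 0.082
finger_force: 54.2
```

It is seated: TCP z reads 0.1207 against a predicted 0.1208, and the force rises sharply. I'll relax, open and lift away.

Request:
arm_command(steps=[0,0,0,-0.08,0,0,0,0,0,0])

```text
time: 8.92
eef_pos: [0.523, 0.0919, 0.1207]
tcp_rot: [0.785, 0.619, 0.0, -0.0]
contact_force: [-4.6, 1.3, 8.3]
opening: 0.082
finger_force: 53.0
```

Request:
arm_command(steps=[40,0,0,0,0,40,0,0,0,0,40,0,0,0,0,40,0,0,0,0,40,0,0,-0.5,0,40,0,0,-1,0,40,0,0,-1,0,40,0,0,-1,0])

```text
time: 9.58
eef_pos: [0.5227, 0.0914, 0.2083]
tcp_rot: [0.785, 0.619, -0.0, -0.0]
contact_force: [-0.1, -0.7, -0.8]
opening: 0.393
finger_force: 0.0
```

Request:
arm_command(steps=[40,-0.6,0,-0.6,0,40,0,0,0,0,40,0,0,0,0])

```text
time: 9.83
eef_pos: [0.52, 0.0767, 0.2233]
tcp_rot: [0.785, 0.619, 0.001, 0.001]
contact_force: [-0.3, -0.5, -0.7]
opening: 0.395
finger_force: 0.0
```

```bash
python3 -c "
from h import *
st()
im,_=snap('wrist','wr3'); cv2.imwrite('pics/wr3b.png',cv2.resize(im,(800,600),interpolation=cv2.INTER_CUBIC)); b,_=snap('scene','scene3'); cv2.imwrite('pics/scene3b.png',cv2.resize(b[120:260,110:440],(792,336),interpolation=cv2.INTER_CUBIC))"
```

```text
{'time': 9.8333, 'eef_pos': [0.52, 0.0767, 0.2233], 'tcp_rot': [0.7855, 0.6189, 0.0012, 0.0009], 'contact_force': [-0.274, -0.4704, -0.7424], 'wrist_torque': [-0.0112, 0.0005, 0.0313], 'opening': 0.395, 'finger_force': 0.0}
```

View pics/wr3b.png

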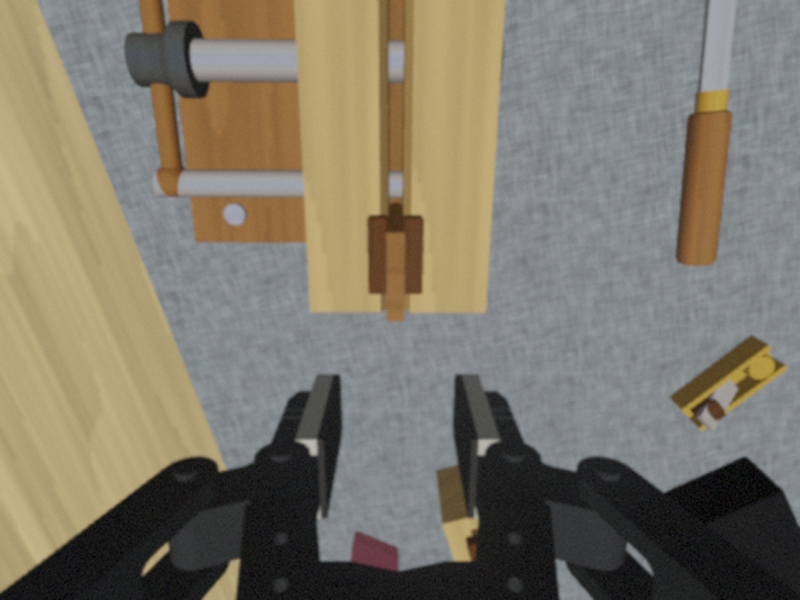

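View pics/scene3b.png

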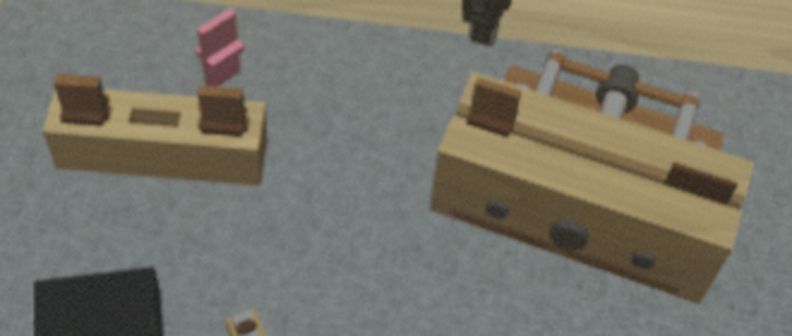

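The wrist view shows the 8 mm spacer seated squarely, cleats at (369–422, 217–293), with the chop end at v≈312. The scene view shows the other two still in the rack and nothing else moved. One check on position along the chop, then I'll hand in.

Run:
```python
from h import *
c=tuple(np.load("pics/wr3.npy",allow_pickle=True))
W=lambda pts,z:unproj("",np.array(pts)*.64,[z]*len(pts),c)
Y=np.array([.2327,.9725,0])
e=W([(310,312),(487,312)],.1).mean(0); q=W([(369,217),(422,217),(422,293),(369,293)],.110)
d=((q-e)@Y); print("cleat y from end (mm)",(d*1e3).round(1)); y=d.mean()-.03
print("y err",y)
if abs(y)<.009: print(ctrl.sign_off())
```

```text
cleat y from end (mm) [53.1 53.1 13.9 13.9]
y err 0.003504146393873947
the job is handed in; nothing more can be done
None
```

I seated the 8 mm spacer in the vise's empty end with a steady 4–5 N drag and let go; the 10 and 12 mm spacers never left the rack, and the job is handed in (the sign-off returned no verdict).

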